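# Index the lacquer turntable on by one hole

## Robot

A 6-joint arm with a two-finger parallel gripper is mounted at the origin on the work surface. World frame = base frame: x ahead of the robot, y to its left, z up, the work surface at z = 0. Lengths are in m, angles in rad, forces in N, time in s.
With the tool pointing down it reaches from about 0.25 to 0.725 m from the base axis. Payload 4 kg.
Tool frame: the origin (TCP) lies on the centre line of the jaws, within the pads' length; the fingertips stand 17 mm ahead of it and the grasp point (between the pads) lies 2 mm behind it; z points along the fingers, y is the line along which they close (so a half turn about z gives the same grasp; the last joint's range is limited). The gripper opens to 85 mm and grips with 20 to 120 N. Pads are 22 mm wide; open, the fingers measure 114 mm over their backs; the gripper's body (76 mm by 85 mm) begins 54 mm behind the grasp point. The pads swing forward as they close: fully open they stand 13 mm farther back than shut.
Start: joints at [1.127, 0.241, 0.005, 1.335, 0, 1.571], TCP at [0.215, 0.452, 0.248] pointing down, gripper open.
Joint ranges: [-2.72, 2.72], [-1.05, 1.87], [-1.09, 1.28], [-1.99, 2.15], [-1.42, 1.44], [-3.14, 3.14]. Speed limits (rad/s): [2.79, 2.79, 3.14, 3.14, 3.14, 3.14].

## Interface

Orientations are given as a unit quaternion [x, y, z, w].
In Python, from workcell import bot, camera, get_calibration gives the robot as it stands.
- The arm moves only by the tool apply_moves, never from a script. Its argument "steps" is a list of rows, each a list of 3 entries, a list of its own where there are three numbers: the shift along the tool's x, y, z as a fraction of full scale, then the turn, a rotation vector about the tool's x, y, z as a fraction of full scale, then the opening, from 0 (shut) to 1 (fully open). A call has exactly 8 rows; each row shifts and turns the commanded pose from where the row before left it, along the tool's axes as they then stand; what a row does not reach is not made up. Full scale, the value 1, is 20 cm for a shift and pi rad for a turn. A row lasts 1/12 s, in which the tool goes at most 41.7 mm and 7.16 degrees, less where a joint would pass 70% of its speed; a pose out of reach is approached as far as the arm can. A call with a number of a shift or a turn outside -1 to 1 is refused whole. A call with a gripper value outside its range is refused whole. The fingers move at their own pace and stop on an object; the grip force is fixed at half the most. Time passes only in rows, so rows that do not move let the fingers close, or fill a call up. It gives the time, the measured TCP pose, the force, the opening and the grip force at its end, in the units of the state.
- bot.get_obs(): the state, without advancing time (a new reading comes with each control period).
- camera(name): name is "scene" or "top" or "wrist"; returns (picture, depth): 400x640x3 uint8, red, green, blue; 400x640 float32, m along the optical axis (not along the pixel's ray), 0 where there is no reading.
- get_calibration(name): a dict with "fov_y" (degrees; the focal length in pixels is half the picture's height over the tangent of half this angle, whatever the lens; pixels are square), "cx", "cy" (the principal point, pixels), "rvec" (rotation vector, rad) and "tvec" (3), from world to camera coordinates, as OpenCV has them. Camera axes: x right, y down, z forward; pixel columns grow to the right and rows downward; lengths in m; the calibration is good to about 2 mm. A picture is of the moment at which its call begins: read the wrist's pose just before it. get_calibration takes no time and is no camera call; for the wrist camera it gives the pose at the moment of the call.
- bot.job_done(): hands the job in; it is judged then, once.
The state is a dict: "clock": time; "joint_pos": joint angles; "joint_vel": joint speeds; "tau": joint torques, N m; "eef_pos": TCP position; "tool_rot": TCP orientation; "ft_force": force on the tool from outside, world axes, zero at the start; "ft_torque": the same for the moment, N m; "grip_width": finger opening in m; "grasp_force": force on a finger pad.
Only numpy, scipy, OpenCV 4.12 (cv2) and the standard library are available. Lean on these libraries where they do the work, as an engineer would, in place of code of your own. Each camera call takes 0.05 s, during which the arm holds its last target. There are 200 camera calls.

## Task

Turn the coating turntable on by one hole, anticlockwise seen from above, so that the tray's next side comes round: hook a fingertip through the pull ring of the spring index pin, lift the pin clear of its hole, swing the index arm round with it, and let the pin drop fully home in the next hole. Use the fingertip only - do not grip or force the ring - turn neither backwards nor past that hole, keep the freshly lacquered tray untouched and steady on its block, and leave everything else on the bench where it is. Finish with the robot clear of everything.

Things in the scene. Friction and masses are not known exactly. Their poses are not given: they have to be found in the camera images.
- ring_centre (a point): Centre of the opening of the pull ring on the index pin: 48 mm inside, 5 mm steel wire, rigid with the pin; 203 mm above the bench, 135 mm from the turntable's axis, on its left seen from the robot. Frame turns with the index arm: x level from the ring to the axis, y across the ring, z up. The ring's plane holds y and leans 30 deg from upright, top towards the axis: its opening faces outward and up.
- ring_top (a point): Top of the ring's wire (middle of the wire), 23 mm above and 13 mm further in than ring_centre. A finger pointing in towards the axis and 30 to 65 deg downward passes through the ring; raised, it bears on this part of the wire. Behind the opening there is room: the turntable's wooden face is 47 mm below ring_centre, the tray's rim 61 mm further in. Frame as ring_centre.
- table_axis (a point): Point on the turntable's upright turning axis, on its wooden face (226 mm across), 156 mm above the bench; frame turns with the head: x from the pin to the axis, z up. Under the face is the fixed steel index plate, 336 mm across, top 130 mm above the bench, 8 holes 45 deg apart at 148 mm radius. A green index arm on the turning head reaches over it with the pin (barrel 27 mm wide, top 171 mm up).
- index_head (a joint): Angle in rad of the turning head with index arm, pin, block and tray: 0 at the start, pin in its hole; grows anticlockwise seen from above (the ring, on the left, then comes towards the robot). The next hole is at 0.785. It turns stiffly (about 1.5 N at the ring) and stays where it is left; a pin down in a hole locks it with about 0.01 rad of play.
- index_pin (a joint): Lift of the spring pin in m: 0 fully home, 0.022 at its upper stop, straight up and down; clear of hole and plate above 0.008. The spring pulls it down with 4 N at 0, 9 N at 0.020. Let go between holes, its round tip rests on the plate at 0.008, slides along it with the arm, and drops into a hole that it comes over (within about 4 mm of its centre).
- wet_tray: Freshly lacquered red octagonal tray resting loose on a wooden block on the turntable, carried round with it: 148 mm across its corners at the rim, 32 high; origin at the centre of its underside, 182 mm above the bench on the turning axis. Not to be touched.
- flat_brush: Bystander, to be left alone: flat lacquer brush lying on the bench, 125 mm long, 45 wide, 12 high; origin at the centre of its underside.
- lidded_jar: Bystander, to be left alone: small white jar with a wooden lid, 60 mm in diameter, 62 high; origin at the centre of its underside.
- wood_blocks: Bystander, to be left alone: stepped wooden packing block, 70 x 40 mm, 58 high; origin at the centre of its underside.
- stone_bowl: Bystander, to be left alone: stoneware bowl, 156 mm across, 66 high; origin at the centre of its underside.
- soup_bowl: Bystander, to be left alone: red lacquered bowl, 116 mm across, 60 high; origin at the centre of its underside.
- spatula: Bystander, to be left alone: thin wooden spatula lying on the bench, 200 mm long; origin at the centre of its underside.
- spare_tray: Bystander, to be left alone: black octagonal tray, 160 mm across, 36 high; origin at the centre of its underside.
- brush_cup: Bystander, to be left alone: blue ceramic cup, 72 mm across, 80 high; origin at the centre of its underside.

How it is judged:
On the way, in this order (a step that is already met when the one before it is completed fails the run):
1. the index pin is lifted clear of its hole before the head is turned (value of joint index_pin above 0.007 m and value of joint index_head between -0.15 and 0.15 rad), for 0.1 s.
2. the index arm is swung one hole on and the pin is home in that hole (value of joint index_head between 0.755398 and 0.815398 rad and value of joint index_pin below 0.0025 m), for 0.2 s.
At the end, for the whole second after the job is handed in: The pin is fully home (lift under 2.5 mm) in the next hole anticlockwise: the head stands at 0.785 rad within 0.03 rad and is at rest (all of step 2 and velocity of joint index_head between -0.03 and 0.03 rad/s); the robot touches nothing.
It fails at once if the head is turned backwards or well past the next hole (value of joint index_head below -0.25 rad or value of joint index_head above 1.1354 rad).
It fails at once if the tray is thrown off its place on the block (over 12 mm off the axis, or tipped) (horizontal distance between wet_tray and table_axis above 0.012 m or angle between wet_tray's own z axis and vertical above 0.15 rad).
It fails at once if the freshly lacquered tray is touched (contact force between any of the fingers, the arm and wet_tray above 0.3 N).
It fails at once if the ring is squeezed or forced (over 30 N) (contact force between the fingers and index_pin above 30 N).
It fails at once if another thing on the bench is picked up or shifted by more than 25 mm (distance of any of flat_brush, lidded_jar, wood_blocks, stone_bowl, soup_bowl, spatula, spare_tray, brush_cup from where it was at the start of the episode above 0.025 m).
It also fails if it takes over 48 s, if anything falls off the work surface, if the arm or the gripper's body presses on something with over 40 N, if the wrist force passes 120 N, or if a joint passes its speed limit or range.

## Working session

There is one attempt and no reset: what is moved stays moved. The work goes in short steps, Python scripts to look and compute and a tool call to move; the robot and the scene stay as the last step left them, time stands still between calls to the robot, and variables do not carry over. Pictures are saved under pics/ and viewed, at most 11 in all, crops included, and the job is handed in when it is done.

Besides the shell and the picture viewer there is one more tool, called as name(argument=value, ...) on one line, values as JSON. apply_moves: Moves the arm, as the interface text tells. Its arguments: {"type":"object","properties":{"steps":{"type":"array"}},"required":["steps"]}

```bash
mkdir -p pics
cat > h.py <<'E'
import numpy as np, cv2
from scipy.spatial.transform import Rotation as R
from workcell import bot, camera, get_calibration
def cal(n):
    c=get_calibration(n); f=200/np.tan(np.radians(c['fov_y'])/2)
    Rm=cv2.Rodrigues(np.array(c['rvec'],float))[0]; return f,c['cx'],c['cy'],Rm,np.array(c['tvec'],float)
def pts(n,d,c=None):
    f,cx,cy,Rm,t=c or cal(n); v,u=np.mgrid[:400,:640]
    P=np.stack([(u-cx)/f*d,(v-cy)/f*d,d],-1); return (P-t)@Rm
def proj(n,p,c=None):
    f,cx,cy,Rm,t=c or cal(n); q=Rm@np.array(p)+t; return q[0]/q[2]*f+cx,q[1]/q[2]*f+cy
E
python3 - <<'E'
from h import *
o=bot.get_obs(); print(o['eef_pos'],o['tool_rot'],o['clock'])
for n in('scene','top'):
    p,d=camera(n); cv2.imwrite(f'pics/{n}0.png',p[...,::-1]); np.savez(f'{n}0.npz',p=p,d=d); P=pts(n,d)
    f,cx,cy,Rm,t=cal(n); print(n,f,cx,cy,-Rm.T@t,(d>0).mean())
    h=cv2.cvtColor(p,cv2.COLOR_RGB2HSV)
    m=(d>0)&(abs(P[...,2]-.13)<.004); q=P[m][:,:2]; print('plate',m.sum(),q.min(0),q.max(0))
    m=(d>0)&(abs(P[...,2]-.156)<.004); q=P[m][:,:2]; print('face',m.sum(),q.min(0),q.max(0))
    m=(d>0)&(P[...,2]>.185)&(P[...,2]<.235); q=P[m]; print('hi',m.sum(),q.min(0),q.max(0))
E
```

```text
[0.21442238 0.45103362 0.2474103 ] [ 2.20097029e-01  9.75477422e-01 -1.01967197e-03 -2.40016022e-04] 0.0
scene 509.489010621553 318.05628243388196 200.55518692672436 [ 1.11839875 -0.64397758  1.19726008] 0.9959765625
plate 6164 [-0.93866156 -0.31434321] [1.08457135 1.56958215]
face 3608 [-0.85435682 -0.30398579] [1.08040149 1.44635306]
hi 6804 [-0.69880677 -0.28934624  0.18500328] [0.95956279 1.20922943 0.23499416]
top 421.5066392124903 324.5131543999275 196.8042615575116 [ 0.30045325 -0.00774679  1.40548891] 0.995796875
plate 4685 [ 0.04122357 -0.66691084] [1.08923887 0.74273623]
face 2638 [ 0.39317325 -0.67052575] [1.08389824 0.75392472]
hi 7745 [ 0.01862809 -0.16035755  0.18500459] [0.75236161 0.76020704 0.23425389]
```

View pics/scene0.png

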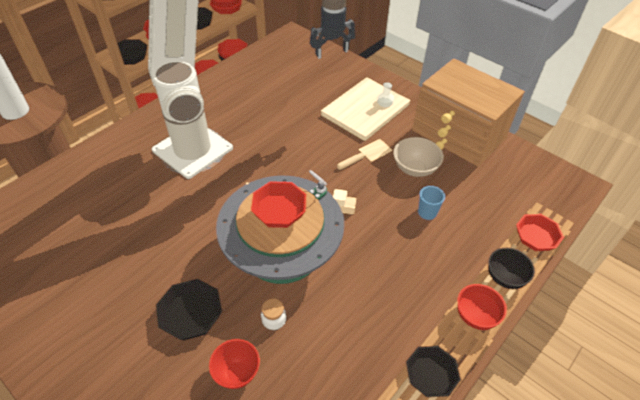

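View pics/top0.png

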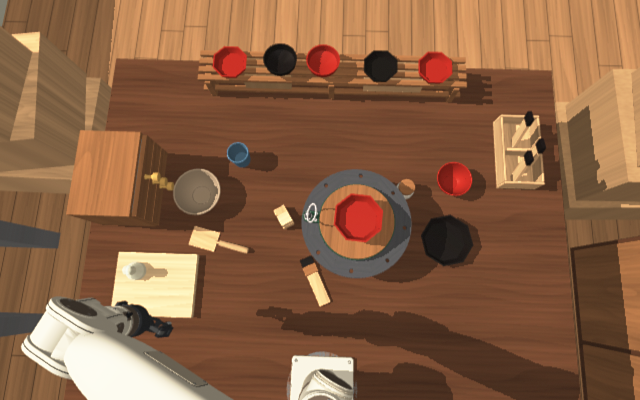

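The scene view shows the turntable near (280,220), with the ring on its far right at (318,183). In the top view, the plate is centred at (357,222) and the ring is at (312,212). The arm is parked lower left, with the wood block at (284,216) just outside the ring.

Run:
```python
from h import *
for n,box in(('top',(295,165,420,285)),('scene',(205,165,360,290))):
    z=np.load(n+'0.npz'); p,d=z['p'],z['d']; P=pts(n,d)
    b=np.zeros(d.shape,bool); b[box[1]:box[3],box[0]:box[2]]=1
    for nm,zz,r in(('plate',.130,.168),('face',.156,.113)):
        m=(b&(abs(P[...,2]-zz)<.005)).astype(np.uint8)
        c=max(cv2.findContours(m,0,1)[0],key=cv2.contourArea)[:,0]
        h=cv2.convexHull(c)[:,0]; q=P[h[:,1],h[:,0]][:,:2]
        # circle lsq
        A=np.c_[2*q,np.ones(len(q))]; s=np.linalg.lstsq(A,(q**2).sum(1),rcond=None)[0]
        print(n,nm,s[:2],np.sqrt(s[2]+s[:2]@s[:2]),m.sum())
    hs=cv2.cvtColor(p,cv2.COLOR_RGB2HSV); red=b&((hs[...,0]<6)|(hs[...,0]>174))&(hs[...,1]>180)&(P[...,2]>.175)
    q=P[red]; print('tray',(q.min(0)+q.max(0))/2,q.min(0),q.max(0))
    g=b&(hs[...,1]<60)&(P[...,2]>.185)&(P[...,2]<.24); v,u=np.nonzero(g)
    print('ring',g.sum(),P[g].mean(0),P[g].min(0),P[g].max(0))
    if n=='top': cr=p[190:235,290:350]
    else: cr=p[165:210,295:355]
    cv2.imwrite(f'pics/{n}_ring.png',cv2.resize(cr[...,::-1],None,fx=8,fy=8,interpolation=2))
```

```text
top plate [ 0.50657986 -0.09119859] 0.1677340461496276 4213
top face [ 0.50523169 -0.09121075] 0.11401324428437468 2442
tray [ 0.43735408 -0.08405217  0.79335675] [ 0.30045325 -0.16035755  0.18122459] [ 0.57425492 -0.00774679  1.40548891]
ring 69 [0.51656973 0.04162347 0.21035685] [0.48831855 0.02857208 0.18529555] [0.54472039 0.05943678 0.23255958]
scene plate [ 0.50680541 -0.08858657] 0.16800628100911502 4725
scene face [ 0.50687116 -0.08904357] 0.11355324551067293 2758
tray [ 0.77702634 -0.33252355  0.68964915] [ 0.43565394 -0.64397758  0.18203823] [ 1.11839875 -0.02106951  1.19726008]
ring 48 [0.52346745 0.03851226 0.21588437] [0.49228887 0.02852909 0.18538992] [0.54503767 0.05598937 0.23020976]
```

View pics/top_ring.png

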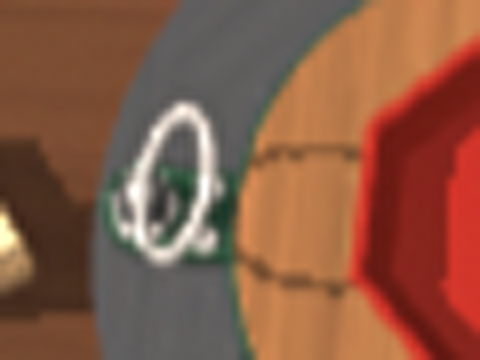

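View pics/scene_ring.png

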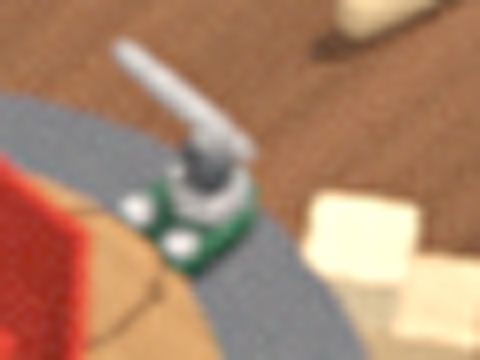

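The top crop shows the ring as an ellipse centred near crop (175,181), with its opening towards the left and bottom. The scene crop shows its upper wire leaning in over the barrel. Next I compute the ring position and the approach pose.

```bash
cat >> h.py <<'E'
AX=np.array([.506,-.090])
def pose(phi,dep,dz,tilt=45):
    """tool pose on the finger line through ring centre; phi azimuth of pin, dep along z past centre, dz lift"""
    a=np.radians(phi); e=np.array([np.cos(a),np.sin(a),0]); k=np.radians(tilt)
    z=-e*np.cos(k)-np.array([0,0,np.sin(k)]); y=np.array([e[1],-e[0],0]); x=np.cross(y,z)
    c=np.r_[AX,0]+.135*e+[0,0,.203]
    return c+dep*z+[0,0,dz], R.from_matrix(np.c_[x,y,z])
def delta(p,r):
    o=bot.get_obs(); r0=R.from_quat(o['tool_rot']); d=p-o['eef_pos']
    print('t',round(o['clock'],2),'pos',np.round(o['eef_pos'],4),'F',np.round(o['ft_force'],1),'j',np.round(o['joint_pos'],2))
    print('world d mm',np.round(d*1e3,1),'tool shift frac',np.round(r0.inv().apply(d)/.2,4),'turn frac',np.round((r0.inv()*r).as_rotvec()/np.pi,4),'shift in target axes',np.round(r.inv().apply(d)/.2,4))
E
python3 - <<'E'
from h import *
def ray(n,u,v,z):
    f,cx,cy,Rm,t=cal(n); w=Rm.T@np.array([(u-cx)/f,(v-cy)/f,1]); o=-Rm.T@t; return o+w*(z-o[2])/w[2]
c=ray('top',290+175/8-.5,190+181/8-.5,.203); t=ray('top',290+213/8-.5,190+175/8-.5,.226)
# scene: ring edge-on from (128,50) top to (245,150) bottom in crop
s=ray('scene',295+187/8-.5,165+100/8-.5,.203)
for q in(c,t,s): w=q[:2]-AX; print(np.round(q,4),np.hypot(*w),np.degrees(np.arctan2(w[1],w[0])))
phi=84.7; delta(*pose(phi,-.09,0))
o=bot.get_obs(); print(R.from_quat(o['tool_rot']).as_matrix().round(3)); print(pose(phi,-.09,0)[0],pose(phi,0,0)[1].as_matrix().round(3))
E
```

```text
[0.518  0.0429 0.203 ] 0.13341160182044906 84.84882963605006
[0.5164 0.0285 0.226 ] 0.11894398125372624 84.97625944484545
[0.5156 0.0481 0.203 ] 0.13843479461889832 86.03535609621984
t 0.1 pos [0.2145 0.4511 0.2475] F [ 0.1 -0.5  0.1] j [1.13 0.24 0.   1.34 0.   1.57]
world d mm [ 309.9 -343.3   19.1] tool shift frac [-2.1364 -0.8852 -0.094 ] turn frac [ 0.1515 -0.2173  0.3672] shift in target axes [-1.1751  1.7014  1.0397]
[[-0.903  0.429 -0.001]
 [ 0.429  0.903 -0.002]
 [ 0.    -0.002 -1.   ]]
[0.52434846 0.10779037 0.26663961] [[ 0.065  0.996 -0.065]
 [ 0.704 -0.092 -0.704]
 [-0.707 -0.    -0.707]]
```

The measured ring radii of 133 and 138 mm fit the 135 mm given, and the pin azimuth is about 85°. Now I'll move in with the fingers shut.

apply_moves(steps=[[[-0.1335,-0.055,-0.03],[0,0,0],0],[[-0.1335,-0.055,-0.03],[0,0,0],0],[[-0.1335,-0.055,-0.03],[0,0,0],0],[[-0.1335,-0.055,-0.03],[0,0,0],0],[[-0.1335,-0.055,0],[0,0,0],0],[[-0.1335,-0.055,0],[0,0,0],0],[[-0.1335,-0.055,0],[0,0,0],0],[[-0.1335,-0.055,0],[0,0,0],0]])

```text
clock: 0.77
eef_pos: [0.3703, 0.2791, 0.272]
tool_rot: [0.22, 0.975, -0.0, -0.0]
ft_force: [0.7, -0.4, 0.7]
grip_width: 0.0003
grasp_force: 0.0
```

apply_moves(steps=[[[-0.13,-0.055,0],[0,0,0],0],[[-0.13,-0.055,0],[0,0,0],0],[[-0.13,-0.055,0],[0,0,0],0],[[-0.13,-0.055,0],[0,0,0],0],[[-0.13,-0.055,0],[0,0,0],0],[[-0.13,-0.055,0],[0,0,0],0],[[-0.13,-0.055,0],[0,0,0],0],[[0,0,0],[0,0,0],0]])

```text
clock: 1.43
eef_pos: [0.5036, 0.1293, 0.2714]
tool_rot: [0.223, 0.975, -0.001, 0.0]
ft_force: [0.1, 0.4, 0.0]
grip_width: -0.0001
grasp_force: 0.0
```

```bash
python3 -c "
from h import *
delta(*pose(85,-.09,0)); print(bot.get_obs()['grip_width'])"
```

```text
t 1.43 pos [0.5036 0.1293 0.2714] F [0.1 0.4 0. ] j [ 0.25  0.27  0.11  1.41 -0.    0.7 ]
world d mm [ 19.7 -21.4  -4.7] tool shift frac [-0.1352 -0.0534  0.0239] turn frac [ 0.1505 -0.2176  0.3639] shift in target axes [-0.0525  0.1075  0.0859]
-5.6863891906025754e-05
```

apply_moves(steps=[[[0,0,0],[0.0094,-0.0136,0.0228],0],[[0,0,0],[0.0094,-0.0136,0.0228],0],[[0,0,0],[0.0094,-0.0136,0.0228],0],[[0,0,0],[0.0094,-0.0136,0.0228],0],[[0,0,0],[0.0094,-0.0136,0.0228],0],[[0,0,0],[0.0094,-0.0136,0.0228],0],[[0,0,0],[0.0094,-0.0136,0.0228],0],[[0,0,0],[0.0094,-0.0136,0.0228],0]])

```text
clock: 2.1
eef_pos: [0.5005, 0.133, 0.2722]
tool_rot: [0.481, 0.852, -0.15, 0.139]
ft_force: [0.3, -0.4, 0.3]
grip_width: -0.0
grasp_force: 0.0
```

apply_moves(steps=[[[0,0,0],[0.0094,-0.0136,0.0228],0],[[0,0,0],[0.0094,-0.0136,0.0228],0],[[0,0,0],[0.0094,-0.0136,0.0228],0],[[0,0,0],[0.0094,-0.0136,0.0228],0],[[0,0,0],[0.0094,-0.0136,0.0228],0],[[0,0,0],[0.0094,-0.0136,0.0228],0],[[0,0,0],[0.0094,-0.0136,0.0228],0],[[0,0,0],[0.0094,-0.0136,0.0228],0]])

```text
clock: 2.77
eef_pos: [0.5006, 0.1333, 0.272]
tool_rot: [0.681, 0.624, -0.282, 0.259]
ft_force: [-0.3, -0.1, -0.2]
grip_width: -0.0
grasp_force: 0.0
```

```bash
python3 -c "
from h import *
delta(*pose(85,-.07,0))
c=cal('wrist');p,d=camera('wrist'); np.savez('w1.npz',p=p,d=d); p2=p.copy()
cv2.imwrite('pics/w1.png',p2[...,::-1])
q=pose(85,0,0)[0]; print(proj('wrist',q,c))
p,d=camera('top');cv2.imwrite('pics/t1.png',cv2.resize(p[160:280,250:410,::-1],None,fx=5,fy=5,interpolation=2))"
```

```text
t 2.77 pos [0.5006 0.1333 0.272 ] F [-0.3 -0.1 -0.2] j [ 0.57  0.62  0.39  1.89 -0.59  2.4 ]
world d mm [ 21.5 -39.5 -19.5] tool shift frac [-0.0634  0.1238  0.2017] turn frac [ 0.0005  0.0001 -0.0004] shift in target axes [-0.0636  0.1241  0.2015]
(np.float64(345.52348124815524), np.float64(219.17050319216938))
```

View pics/w1.png

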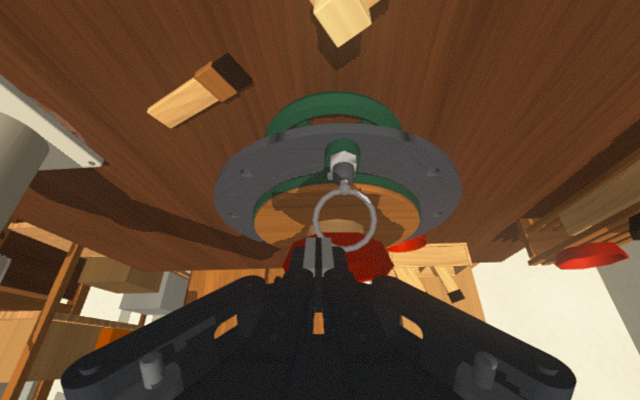

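The wrist view shows the ring at about (345,219). That matches the predicted projection of (345.5,219), so the pose is good to a few mm. Next I align on the ring line.

apply_moves(steps=[[[-0.01,0.02,0.0],[0,0,0],0],[[-0.01,0.02,0.0],[0,0,0],0],[[-0.01,0.02,0.02],[0,0,0],0],[[-0.01,0.02,0.03],[0,0,0],0],[[-0.01,0.02,0.05],[0,0,0],0],[[-0.0136,0.024,0.05],[0,0,0],0],[[0,0,0.05],[0,0,0],0],[[0,0,0],[0,0,0],0]])

```text
clock: 3.53
eef_pos: [0.5222, 0.091, 0.2517]
tool_rot: [0.681, 0.625, -0.282, 0.258]
ft_force: [-0.1, -0.2, 0.6]
grip_width: 0.0003
grasp_force: 0.0
```

```bash
python3 -c "
from h import *
delta(*pose(85,.008,0))
c=cal('wrist');p,d=camera('wrist')
q=pose(85,0,0)[0]; u=proj('wrist',q,c); print(u)
o=bot.get_obs(); r=R.from_quat(o['tool_rot']); 
u2=proj('wrist',q,c)
cv2.imwrite('pics/w2.png',cv2.resize(p[130:330,200:460,::-1],None,fx=3,fy=3))"
```

```text
t 3.53 pos [0.5222 0.091  0.2517] F [-0.1 -0.2  0.6] j [ 0.5   0.62  0.34  1.8  -0.63  2.32]
world d mm [ -4.9 -52.1 -54.4] tool shift frac [ 0.0066 -0.0014  0.3773] turn frac [-0.0003 -0.0003  0.0003] shift in target axes [ 0.007  -0.0017  0.3773]
(np.float64(317.88563727194384), np.float64(220.27146915920375))
```

View pics/w2.png

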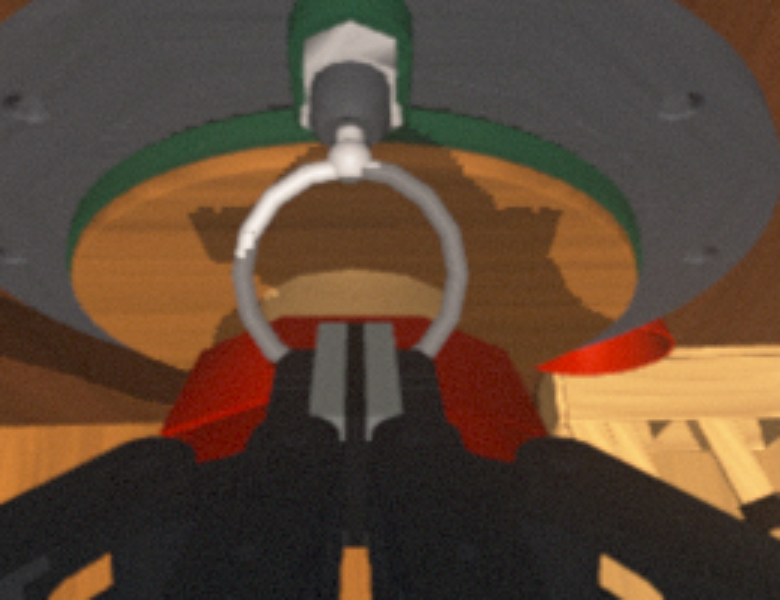

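The ring is centred at crop (351,272), full-image (317,221), against a prediction of (318,220). The fingers are centred on it laterally, so I'll insert.

apply_moves(steps=[[[0.0035,0,0.055],[0,0,0],0],[[0.003,0,0.055],[0,0,0],0],[[0,0,0.055],[0,0,0],0],[[0,0,0.055],[0,0,0],0],[[0,0,0.055],[0,0,0],0],[[0,0,0.055],[0,0,0],0],[[0,0,0.048],[0,0,0],0],[[0,0,0],[0,0,0],0]])

```text
clock: 4.25
eef_pos: [0.5175, 0.0401, 0.1976]
tool_rot: [0.681, 0.625, -0.282, 0.258]
ft_force: [0.8, 0.6, -0.6]
grip_width: 0.0
grasp_force: 0.0
```

```bash
python3 -c "
from h import *
delta(*pose(85,.008,0.017))
c=cal('wrist');p,d=camera('wrist')
print(proj('wrist',pose(85,0,0)[0],c))
cv2.imwrite('pics/w3.png',cv2.resize(p[130:330,200:460,::-1],None,fx=3,fy=3))"
```

```text
t 4.25 pos [0.5175 0.0401 0.1976] F [ 0.8  0.6 -0.6] j [ 0.42  0.59  0.15  1.59 -0.66  2.24]
world d mm [-0.3 -1.2 16.7] tool shift frac [-0.0634 -0.0009 -0.0548] turn frac [ 0.0001 -0.0004  0.0006] shift in target axes [-0.0634 -0.0008 -0.0547]
(np.float64(318.09116247824414), np.float64(275.3286703040483))
```

View pics/w3.png

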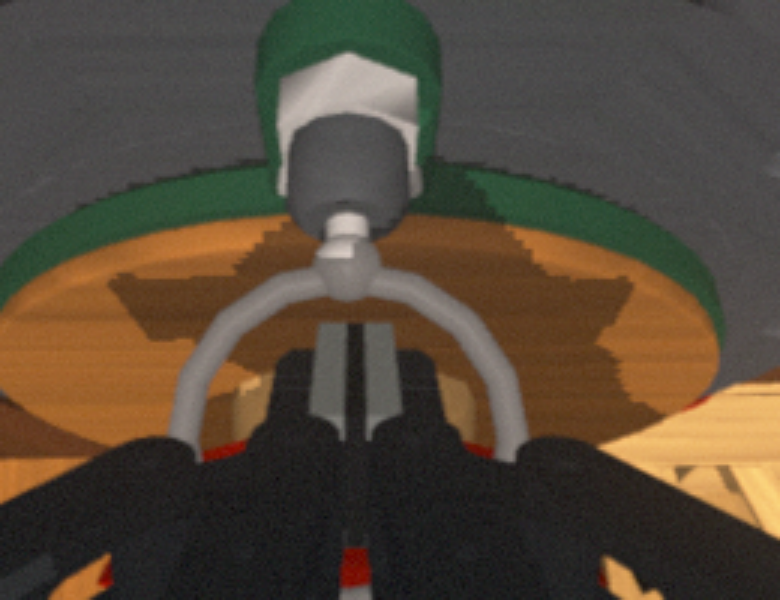

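The fingertips are through the ring and centred in it, with clearance all round. Now I'll lift straight up while watching the force.

apply_moves(steps=[[[-0.007,0,-0.007],[0,0,0],0],[[-0.007,0,-0.007],[0,0,0],0],[[-0.007,0,-0.007],[0,0,0],0],[[-0.007,0,-0.007],[0,0,0],0],[[-0.007,0,-0.007],[0,0,0],0],[[-0.007,0,-0.007],[0,0,0],0],[[-0.007,0,-0.007],[0,0,0],0],[[0,0,0],[0,0,0],0]])

```text
clock: 4.97
eef_pos: [0.5185, 0.0413, 0.2128]
tool_rot: [0.681, 0.625, -0.28, 0.259]
ft_force: [-0.3, -0.5, -0.4]
grip_width: -0.0001
grasp_force: 0.0
```

apply_moves(steps=[[[-0.005,0,-0.005],[0,0,0],0],[[-0.005,0,-0.005],[0,0,0],0],[[-0.005,0,-0.005],[0,0,0],0],[[-0.005,0,-0.005],[0,0,0],0],[[0,0,0],[0,0,0],0],[[0,0,0],[0,0,0],0],[[0,0,0],[0,0,0],0],[[0,0,0],[0,0,0],0]])

```text
clock: 5.63
eef_pos: [0.518, 0.0415, 0.2174]
tool_rot: [0.681, 0.625, -0.281, 0.258]
ft_force: [-0.5, 2.2, -5.5]
grip_width: -0.0
grasp_force: 2.6
```

apply_moves(steps=[[[-0.007,0,-0.007],[0,0,0],0],[[-0.007,0,-0.007],[0,0,0],0],[[-0.007,0,-0.007],[0,0,0],0],[[-0.007,0,-0.007],[0,0,0],0],[[-0.007,0,-0.007],[0,0,0],0],[[-0.006,0,-0.006],[0,0,0],0],[[0,0,0],[0,0,0],0],[[0,0,0],[0,0,0],0]])

```text
clock: 6.3
eef_pos: [0.5183, 0.0413, 0.2295]
tool_rot: [0.681, 0.625, -0.281, 0.258]
ft_force: [-1.5, 2.6, -7.0]
grip_width: -0.0005
grasp_force: 3.8
```

```bash
python3 -c "
from h import *
delta(*pose(85,.008,0.035))
c=cal('wrist');p,d=camera('wrist')
print(proj('wrist',pose(85,0,0)[0],c))
cv2.imwrite('pics/w4.png',cv2.resize(p[130:330,200:460,::-1],None,fx=3,fy=3))"
```

```text
t 6.3 pos [0.5183 0.0413 0.2295] F [-1.5  2.6 -7. ] j [ 0.43  0.56  0.2   1.65 -0.66  2.24]
world d mm [-1.  -2.5  2.8] tool shift frac [-0.019  -0.0041 -0.001 ] turn frac [ 0.0008 -0.0008  0.0004] shift in target axes [-0.019  -0.0041 -0.0009]
(np.float64(316.85643735848157), np.float64(217.21132525489))
```

View pics/w4.png

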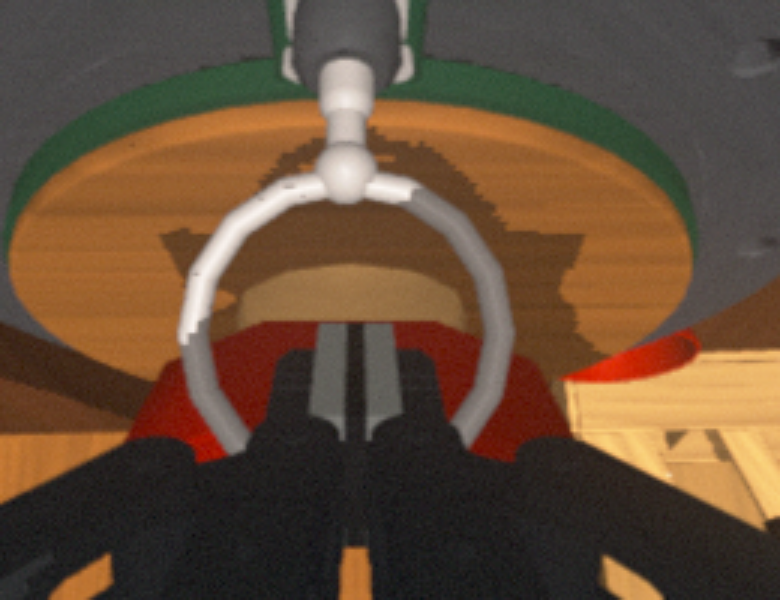

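The pin stem is clearly extended and 7 N of spring force corresponds to a lift of about 12 mm, so the pin is clear. Now I'll swing anticlockwise about the axis.

apply_moves(steps=[[[-0.0035,0,-0.0035],[0,0,0],0],[[-0.003,0,-0.003],[0,0,0],0],[[-0.0001,-0.0065,0.0001],[-0.0022,0,-0.0022],0],[[-0.0001,-0.0065,0.0001],[-0.0022,0,-0.0022],0],[[-0.0001,-0.013,0.0001],[-0.0044,0,-0.0044],0],[[-0.0001,-0.013,0.0001],[-0.0044,0,-0.0044],0],[[-0.0001,-0.013,0.0001],[-0.0044,0,-0.0044],0],[[-0.0001,-0.013,0.0001],[-0.0044,0,-0.0044],0]])

```text
clock: 7.02
eef_pos: [0.5049, 0.0418, 0.2315]
tool_rot: [0.649, 0.659, -0.267, 0.272]
ft_force: [2.2, 4.5, -8.6]
grip_width: 0.0002
grasp_force: 4.5
```

apply_moves(steps=[[[-0.0001,-0.013,0.0001],[-0.0044,0,-0.0044],0],[[-0.0001,-0.013,0.0001],[-0.0044,0,-0.0044],0],[[-0.0001,-0.013,0.0001],[-0.0044,0,-0.0044],0],[[-0.0001,-0.013,0.0001],[-0.0044,0,-0.0044],0],[[-0.0001,-0.013,0.0001],[-0.0044,0,-0.0044],0],[[-0.0001,-0.013,0.0001],[-0.0044,0,-0.0044],0],[[-0.0001,-0.013,0.0001],[-0.0044,0,-0.0044],0],[[-0.0001,-0.013,0.0001],[-0.0044,0,-0.0044],0]])

```text
clock: 7.68
eef_pos: [0.4839, 0.0399, 0.2314]
tool_rot: [0.595, 0.707, -0.245, 0.292]
ft_force: [1.3, 5.8, -8.4]
grip_width: 0.0001
grasp_force: 4.7
```

```bash
cat >> h.py <<'E'
def polar():
    o=bot.get_obs(); w=o['eef_pos'][:2]-AX; z=R.from_quat(o['tool_rot']).as_matrix()[:,2]
    print('t',round(o['clock'],2),'r',np.hypot(*w).round(4),'az',np.degrees(np.arctan2(w[1],w[0])).round(2),'tool az',np.degrees(np.arctan2(-z[1],-z[0])).round(2),'z',o['eef_pos'][2].round(4),'F',np.round(o['ft_force'],1),'j',np.round(o['joint_pos'],2))
E
python3 -c "
from h import *
polar()"
```

```text
t 7.68 r 0.1318 az 99.63 tool az 99.9 z 0.2314 F [ 1.3  5.8 -8.4] j [ 0.49  0.38 -0.08  1.41 -0.73  2.  ]
```

apply_moves(steps=[[[-0.0001,-0.013,0.0001],[-0.0044,0,-0.0044],0],[[-0.0001,-0.013,0.0001],[-0.0044,0,-0.0044],0],[[-0.0001,-0.013,0.0001],[-0.0044,0,-0.0044],0],[[-0.0001,-0.013,0.0001],[-0.0044,0,-0.0044],0],[[-0.0001,-0.013,0.0001],[-0.0044,0,-0.0044],0],[[-0.0001,-0.013,0.0001],[-0.0044,0,-0.0044],0],[[-0.0001,-0.013,0.0001],[-0.0044,0,-0.0044],0],[[-0.0001,-0.013,0.0001],[-0.0044,0,-0.0044],0]])

```text
clock: 8.35
eef_pos: [0.4633, 0.0347, 0.2313]
tool_rot: [0.538, 0.752, -0.222, 0.31]
ft_force: [1.3, 5.8, -6.8]
grip_width: 0.0001
grasp_force: 4.6
```

apply_moves(steps=[[[-0.0001,-0.013,0.0001],[-0.0044,0,-0.0044],0],[[-0.0001,-0.013,0.0001],[-0.0044,0,-0.0044],0],[[-0.0001,-0.013,0.0001],[-0.0044,0,-0.0044],0],[[-0.0001,-0.013,0.0001],[-0.0044,0,-0.0044],0],[[-0.0001,-0.013,0.0001],[-0.0044,0,-0.0044],0],[[-0.0001,-0.013,0.0001],[-0.0044,0,-0.0044],0],[[-0.0001,-0.013,0.0001],[-0.0044,0,-0.0044],0],[[0,0,0],[0,0,0],0]])

```text
clock: 9.02
eef_pos: [0.4451, 0.027, 0.2307]
tool_rot: [0.485, 0.787, -0.201, 0.324]
ft_force: [-1.9, 5.9, -7.7]
grip_width: 0.0002
grasp_force: 4.7
```

```bash
python3 -c "
from h import *
polar()"
```

```text
t 9.02 r 0.1319 az 117.52 tool az 116.53 z 0.2307 F [-1.9  5.9 -7.7] j [ 0.53  0.16 -0.38  1.1  -0.78  1.66]
```

apply_moves(steps=[[[-0.0001,-0.013,0.0001],[-0.0048,0,-0.0048],0],[[-0.0001,-0.013,0.0001],[-0.0048,0,-0.0048],0],[[-0.0001,-0.013,0.0001],[-0.0048,0,-0.0048],0],[[-0.0001,-0.013,0.0001],[-0.0048,0,-0.0048],0],[[-0.0001,-0.013,0.0001],[-0.0048,0,-0.0048],0],[[-0.0001,-0.013,0.0001],[-0.0048,0,-0.0048],0],[[-0.0001,-0.01,0.0001],[-0.0044,0,-0.0044],0],[[0,0,0],[0,0,0],0]])

```text
clock: 9.68
eef_pos: [0.4295, 0.0175, 0.2303]
tool_rot: [0.426, 0.821, -0.177, 0.338]
ft_force: [-2.7, 4.8, -9.1]
grip_width: 0.0001
grasp_force: 4.6
```

```bash
python3 -c "
from h import *
polar()
c=cal('wrist');p,d=camera('wrist')
q=pose(130,0,0.014)[0]; print(proj('wrist',q,c))
cv2.imwrite('pics/w5.png',cv2.resize(p[80:330,200:460,::-1],None,fx=2.4,fy=2.4))
p,d=camera('top');np.savez('top5.npz',p=p,d=d)"
```

```text
t 9.68 r 0.1319 az 125.43 tool az 124.93 z 0.2303 F [-2.7  4.8 -9.1] j [ 0.53  0.04 -0.52  0.94 -0.78  1.45]
(np.float64(297.3286098796083), np.float64(240.3631012301941))
```

View pics/w5.png

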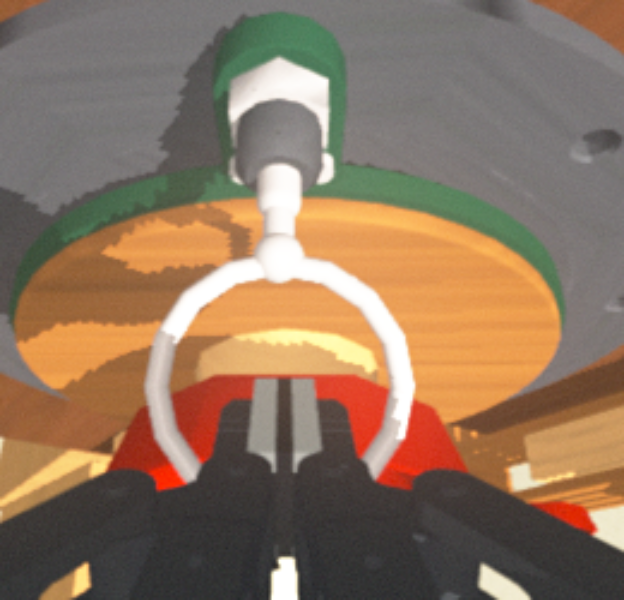

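The ring is still centred on the fingers with the same small offset as at the start, so the head is at about 40.8°. I need about 4.1° more.

apply_moves(steps=[[[-0.0001,-0.01,0.0001],[-0.0036,0,-0.0036],0],[[-0.0001,-0.01,0.0001],[-0.0036,0,-0.0036],0],[[-0.0001,-0.01,0.0001],[-0.0036,0,-0.0036],0],[[-0.0001,-0.01,0.0001],[-0.0036,0,-0.0036],0],[[-0.0001,-0.0075,0.0001],[-0.003,0,-0.003],0],[[0,0,0],[0,0,0],0],[[0,0,0],[0,0,0],0],[[0,0,0],[0,0,0],0]])

```text
clock: 10.45
eef_pos: [0.4221, 0.0117, 0.2299]
tool_rot: [0.394, 0.836, -0.164, 0.344]
ft_force: [-3.5, 4.1, -7.7]
grip_width: 0.0004
grasp_force: 4.6
```

```bash
python3 -c "
from h import *
polar()"
```

```text
t 10.45 r 0.1318 az 129.5 tool az 129.26 z 0.2299 F [-3.5  4.1 -7.7] j [ 0.52 -0.03 -0.59  0.85 -0.77  1.33]
```

apply_moves(steps=[[[0.006,0,0.006],[0,0,0],0],[[0.006,0,0.006],[0,0,0],0],[[0.006,0,0.006],[0,0,0],0],[[0.006,0,0.006],[0,0,0],0],[[0.006,0,0.006],[0,0,0],0],[[0.006,0,0.006],[0,0,0],0],[[0.006,0,0.006],[0,0,0],0],[[0,0,0],[0,0,0],0]])

```text
clock: 11.12
eef_pos: [0.4223, 0.0117, 0.2182]
tool_rot: [0.394, 0.836, -0.164, 0.344]
ft_force: [-4.8, 4.6, -4.9]
grip_width: 0.0001
grasp_force: 4.2
```

```bash
python3 -c "
from h import *
polar()"
```

```text
t 11.12 r 0.1317 az 129.46 tool az 129.25 z 0.2182 F [-4.8  4.6 -4.9] j [ 0.52 -0.01 -0.61  0.81 -0.77  1.33]
```

There is still 5 N on the wire at z = 0.218, the same as at first lift-off, so the pin has entered the hole. Lowering the rest of the way.

apply_moves(steps=[[[0.008,0,0.008],[0,0,0],0],[[0.008,0,0.008],[0,0,0],0],[[0.01,0,0.01],[0,0,0],0],[[0.01,0,0.01],[0,0,0],0],[[0.01,0,0.01],[0,0,0],0],[[0.01,0,0.01],[0,0,0],0],[[0.01,0,0.01],[0,0,0],0],[[0,0,0],[0,0,0],0]])

```text
clock: 11.78
eef_pos: [0.4249, 0.0125, 0.2004]
tool_rot: [0.395, 0.835, -0.163, 0.346]
ft_force: [-0.3, -1.3, -0.1]
grip_width: 0.0002
grasp_force: 0.0
```

```bash
python3 -c "
from h import *
polar()
p,d=camera('wrist')
cv2.imwrite('pics/w6.png',cv2.resize(p[130:330,200:460,::-1],None,fx=3,fy=3))"
```

```text
t 11.78 r 0.1307 az 128.36 tool az 129.46 z 0.2004 F [-0.3 -1.3 -0.1] j [ 0.52  0.02 -0.64  0.75 -0.77  1.33]
```

View pics/w6.png

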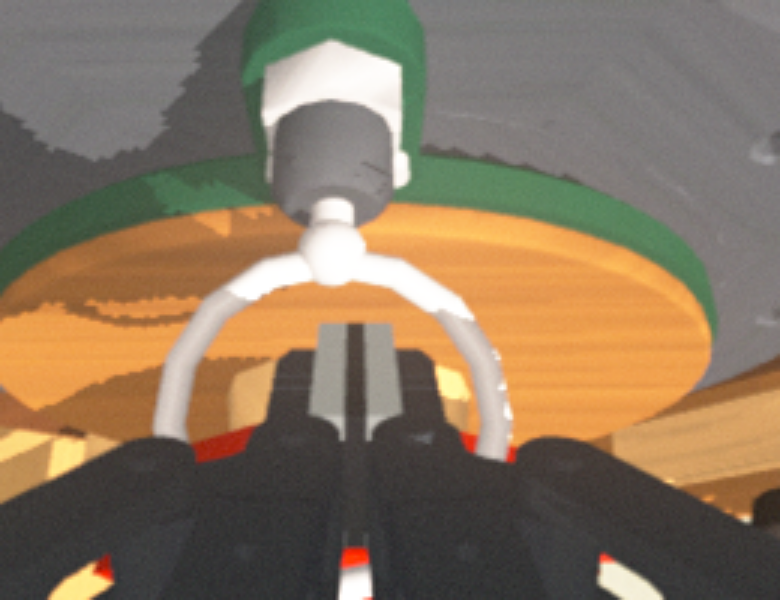

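The stem is as short as in the home picture, there is no contact force, and the fingers are about 2 mm right of the ring centre. I'll recentre and withdraw.

apply_moves(steps=[[[0,-0.011,0],[0,0,0],0],[[0,0,-0.03],[0,0,0],0],[[0,0,-0.05],[0,0,0],0],[[0,0,-0.08],[0,0,0],0],[[0,0,-0.1],[0,0,0],0],[[0,0,-0.1],[0,0,0],0],[[0,0,-0.1],[0,0,0],0],[[0,0,-0.1],[0,0,0],0]])

```text
clock: 12.5
eef_pos: [0.3725, 0.0727, 0.281]
tool_rot: [0.395, 0.835, -0.162, 0.346]
ft_force: [-0.8, 0.3, -0.5]
grip_width: 0.0003
grasp_force: 0.0
```

apply_moves(steps=[[[-0.05,0,-0.05],[0,0,0],0],[[-0.05,0,-0.05],[0,0,0],0],[[0,0,0],[0,0,0],0],[[0,0,0],[0,0,0],0],[[0,0,0],[0,0,0],0],[[0,0,0],[0,0,0],0],[[0,0,0],[0,0,0],0],[[0,0,0],[0,0,0],0]])

```text
clock: 13.17
eef_pos: [0.3728, 0.072, 0.3077]
tool_rot: [0.395, 0.835, -0.163, 0.346]
ft_force: [-0.3, 0.8, -0.3]
grip_width: -0.0004
grasp_force: 0.0
```

```bash
python3 -c "
from h import *
polar()
c=cal('wrist');p,d=camera('wrist')
print(proj('wrist',pose(130,0,0)[0],c))
a=cv2.resize(p[120:320,180:460,::-1],(784,560))
cv2.imwrite('pics/w7.png',a)"
```

```text
t 13.17 r 0.2098 az 129.43 tool az 129.42 z 0.3077 F [-0.3  0.8 -0.3] j [ 0.75 -0.06 -0.4   1.3  -0.78  1.66]
(np.float64(316.4163892817287), np.float64(178.91749819380755))
```

View pics/w7.png

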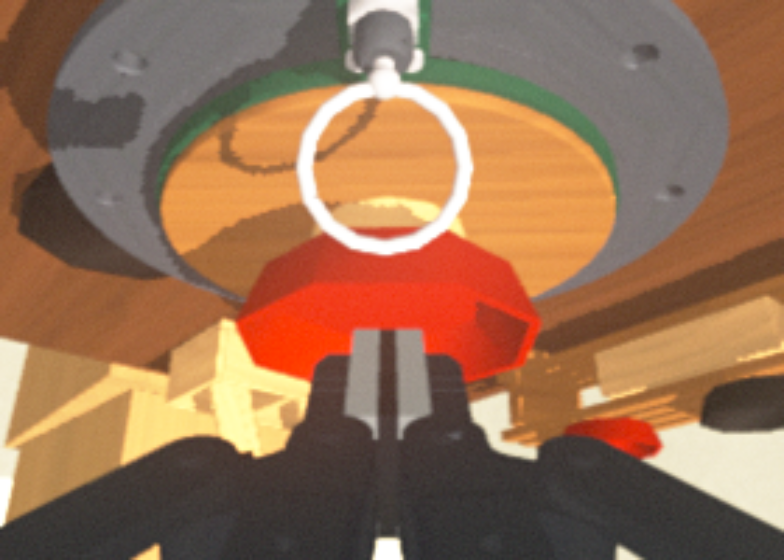

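The ring is centred at crop (386,168), full-image (318,180). The prediction for 130° with the pin home is (316,179), so the pin is down in the next hole. The tray is steady and the arm is clear.

```bash
python3 -c "
from workcell import bot
print(bot.job_done())"
```

```text
the job is handed in; nothing more can be done
None
```

I turned the turntable on by one hole anticlockwise and handed the job in at about 13 s; the last wrist picture shows the pin home in the next hole, the tray steady and the robot clear, but the hand-in gave no verdict.

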